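# Replace the bayonet water-filter cartridges and gauge their seating

### The job

Service the water filter: first unlock the spent cartridge from the middle of the filter head and stand it upright in the drip tray. Then fit every new cartridge standing on the table into the head, each in a socket of its own: line its lugs up with the slots, push it fully in against the spring and twist it clockwise until it stops, so that it stays locked. When all are locked, stand the bridge gauge squarely on the head over each cartridge in turn, from the tallest to the shortest, so that its sprung foot rests on the fin and shows the height; finally stand it back upright on its mat, and leave the mug and flask alone.

Things in the scene. Friction and masses are not known exactly. Their poses are not given: they have to be found in the camera images.
- head: white water-filter head fixed on the table, 150 mm (x) by 380 mm (y), 40 mm high, with three like steel bayonet sockets in a row along y, 120 mm apart; each takes any cartridge. Origin: centre of its underside, z up. Socket: round hole 57 mm across in an 8 mm top plate with two opposite lug slots along the head's x (22 mm wide, reaching 37 mm from the centre).
- socket0 (a point): centre of the socket at the head's -y end, level with the top face (40 mm above the table); axes as the head's. A sprung pad in each socket holds an unlocked cartridge up, its underside 34 mm above the table. Push it down about 10 mm with 5 to 9 N: it can turn once the underside is below 26 mm; at 23 mm its body's shoulder meets the plate.
- socket1 (a point): centre of the middle socket, where the spent cartridge starts, level with the top face; axes as the head's. A pushed-in cartridge turns only clockwise seen from above; a stop ends the turn at about 63 degrees from the slots. 60 is right, over 50 is safe. On release the spring holds it locked, its lugs against the plate from below, underside about 26 mm above the table.
- socket2 (a point): centre of the socket at the head's +y end, level with the top face; axes as the head's.
- tall: tallest filter cartridge, 86 mm, 0.4 kg (None if absent). White round body 80 mm across; grip fin on top (12 thick, 56 long, 30 high, from the flat cap at 56 mm up). Below, a brass plug 52 mm across, 17 long; at its bottom two opposite lugs 6 mm high, 16 wide, reaching 34 mm from the axis. Origin: centre of the plug's underside; z up; x along fin and lugs. Stands on the table.
- middle: middle filter cartridge, 76 mm high, cap at 46 mm, else just like the tallest (same fin, body, plug, lugs, origin and axes; a half turn makes no difference). None if absent. Starts standing upright on the table.
- short: shortest filter cartridge, 66 mm high, cap at 36 mm, else just like the tallest (same fin, body, plug, lugs, origin and axes; a half turn makes no difference). None if absent. Starts standing upright on the table.
- spent: the spent cartridge, 76 mm high, just like the middle one, but locked in the head's middle socket at the start, its fin about 60 degrees clockwise from the slots. To free it, push it down about 2 mm, turn it back anticlockwise until the fin is in line with the slots (a stop is a few degrees beyond), and lift.
- tray: grey open drip tray fixed on the table, 130 mm square, walls 22 mm high and 4 mm thick, floor 4 mm thick, on the side opposite the gauge mat; empty at the start. Origin: centre of its underside; z up.
- gauge: aluminium bridge gauge, 0.5 kg: two legs (10 mm thick, 50 mm wide in y, inner faces 100 mm apart in x, 120 over all) under a crossbar with its underside 86 and top 98 mm above the leg bottoms; on it a black handle fin 60 mm long in x, 14 mm thick, 36 mm high, through which a pin rises with the foot. Origin: centre between the leg bottoms, z up. A half turn makes no difference.
- gauge_foot (a joint): rise of the gauge's sprung foot (m): 0 with nothing under it, its 30 mm square underside then 40 mm above the leg bottoms; grows upward to 0.038. The spring presses down with 2 to 3 N. With the gauge on the head over a locked cartridge it reads about 0.032 (tallest), 0.022 (middle), 0.012 (shortest).
- foot_tip (a point): centre of the underside of the gauge's sprung foot. In use the gauge stands across the head (its x along the head's x), centred on the cartridge, its legs on the head's top face before and behind the cartridge's body.
- gauge_mat: black rubber mat fixed on the table, 160 mm (x) by 90 mm (y), 4 mm thick, on which the gauge stands at the start, to the robot's left or right. Origin: centre of its underside; z up.
- mug: white mug, 76 mm across, 85 mm high, to the far right; origin at the centre of its underside. Leave alone.
- flask: brass-coloured drinking flask with a black cap, 66 mm across, 200 mm high, to the far left; origin at the centre of its underside. Leave alone.
Mind the look-alikes: they are no part of the job. What is shaped like the middle but blue is not meant.

How it is judged (in metres and radians):
On the way, in this order (a step that is already met when the one before it is completed fails the run):
1. the spent cartridge stands upright in the drip tray (x of spent in the frame of tray between -0.05 and 0.05 m and y of spent in the frame of tray between -0.05 and 0.05 m and z of spent in the frame of tray below 0.01 m and angle between spent's own z axis and vertical below 0.15 rad and linear speed of spent below 0.03 m/s), for 0.2 s.
2. every cartridge present is locked in a socket ((horizontal distance between tall and socket0 below 0.006 m or horizontal distance between tall and socket1 below 0.006 m or horizontal distance between tall and socket2 below 0.006 m) and z of tall in the frame of head between 0.02 and 0.0295 m and angle between the x axis of each of tall, middle, short and the x axis of head, either way round above 0.8 rad and angle between the z axis of each of tall, middle, short and the z axis of head, either way round below 0.09 rad and (horizontal distance between middle and socket0 below 0.006 m or horizontal distance between middle and socket1 below 0.006 m or horizontal distance between middle and socket2 below 0.006 m) and z of middle in the frame of head between 0.02 and 0.0295 m and (horizontal distance between short and socket0 below 0.006 m or horizontal distance between short and socket1 below 0.006 m or horizontal distance between short and socket2 below 0.006 m) and z of short in the frame of head between 0.02 and 0.0295 m), for 0.2 s.
3. the gauge stands squarely on the head over the tallest cartridge (if present), which is locked, its foot on the fin ((horizontal distance between tall and socket0 below 0.006 m or horizontal distance between tall and socket1 below 0.006 m or horizontal distance between tall and socket2 below 0.006 m) and z of tall in the frame of head between 0.02 and 0.0295 m and angle between the x axis of tall and the x axis of head, either way round above 0.8 rad and angle between the z axis of tall and the z axis of head, either way round below 0.09 rad and horizontal distance between foot_tip and tall below 0.014 m and z of foot_tip in the frame of tall between 0.083 and 0.089 m and z of gauge in the frame of tall between 0.009 and 0.0185 m and angle between the z axis of gauge and the z axis of tall, either way round below 0.09 rad and contact force between gauge and tall above 0.4 N), for 0.2 s.
4. the gauge stands squarely on the head over the middle cartridge (if present), which is locked, its foot on the fin ((horizontal distance between middle and socket0 below 0.006 m or horizontal distance between middle and socket1 below 0.006 m or horizontal distance between middle and socket2 below 0.006 m) and z of middle in the frame of head between 0.02 and 0.0295 m and angle between the x axis of middle and the x axis of head, either way round above 0.8 rad and angle between the z axis of middle and the z axis of head, either way round below 0.09 rad and horizontal distance between foot_tip and middle below 0.014 m and z of foot_tip in the frame of middle between 0.073 and 0.079 m and z of gauge in the frame of middle between 0.009 and 0.0185 m and angle between the z axis of gauge and the z axis of middle, either way round below 0.09 rad and contact force between gauge and middle above 0.4 N), for 0.2 s.
5. the gauge stands squarely on the head over the shortest cartridge (if present), which is locked, its foot on the fin ((horizontal distance between short and socket0 below 0.006 m or horizontal distance between short and socket1 below 0.006 m or horizontal distance between short and socket2 below 0.006 m) and z of short in the frame of head between 0.02 and 0.0295 m and angle between the x axis of short and the x axis of head, either way round above 0.8 rad and angle between the z axis of short and the z axis of head, either way round below 0.09 rad and horizontal distance between foot_tip and short below 0.014 m and z of foot_tip in the frame of short between 0.063 and 0.069 m and z of gauge in the frame of short between 0.009 and 0.0185 m and angle between the z axis of gauge and the z axis of short, either way round below 0.09 rad and contact force between gauge and short above 0.4 N), for 0.2 s.
At the end, for the whole second after the job is handed in: New cartridges locked and at rest (within 6 mm of a socket centre, turned over 46 degrees from the slots, underside 20 to 29.5 mm above the table, within 5 degrees of upright); spent one upright (8 degrees) in the tray; gauge upright, at rest on its mat, within 45 mm of its centre each way (all of step 1 and all of step 2 and linear speed of each of tall, middle, short, gauge below 0.03 m/s and x of gauge in the frame of gauge_mat between -0.045 and 0.045 m and y of gauge in the frame of gauge_mat between -0.045 and 0.045 m and height (world z) of gauge between 0.001 and 0.009 m and angle between gauge's own z axis and vertical below 0.08 rad); the robot touches nothing.
It fails at once if the mug is disturbed (moved more than 30 mm) (distance of mug from where it was at the start of the episode above 0.03 m).
It fails at once if the flask is disturbed (moved more than 30 mm) (distance of flask from where it was at the start of the episode above 0.03 m).
Of tall, middle, short only 2 to 3 are there at a start; the rules pass over those that are not, and their reading is None.
At some moment in a run one of tall, middle, short may be knocked a few centimetres aside while the robot is not near it.
It also fails if it takes over 210 s, if anything falls off the work surface, if the arm or the gripper's body presses on something with over 40 N, if the wrist force passes 120 N, or if a joint passes its speed limit or range.

### The arm

A 6-joint arm with a two-finger parallel gripper is mounted at the origin on the work surface. World frame = base frame: x ahead of the robot, y to its left, z up, the work surface at z = 0. Lengths are in mm, angles in rad, forces in N, time in s.
With the tool pointing down it reaches from about 300 to 775 mm from the base axis. Payload 14.6 kg.
Tool frame: the origin (TCP) lies at the very end of the fingers, on their centre line; the grasp point (between the pads) lies 19 mm behind it; z points along the fingers, y is the line along which they close (so a half turn about z gives the same grasp; the last joint's range is limited). The gripper opens to 94 mm and grips with 3 to 60 N. Pads are 16 mm wide; open, the fingers measure 119 mm over their backs; the gripper's body (75 mm by 177 mm) begins 78 mm behind the grasp point.
Start: joints at [-1.352, 0.3, 1.521, -0, 1.321, -0.067], TCP at [155.052, -527.682, 205.446] pointing down, gripper open.
Joint ranges: [-3.03, 3.03], [-0.79, 2.21], [0.23, 2.52], [-1.04, 4.18], [0, 3.07], [-2.55, 2.55]. Speed limits (rad/s): [2.22, 2.22, 2.57, 3.14, 3.14, 3.14].

### API

Orientations are given as [roll, pitch, yaw] about the fixed x, y, z axes, in that order (R = Rz(yaw) Ry(pitch) Rx(roll)).
In Python, from cell import manip, camera, get_calibration gives the robot as it stands. The module is installed in compiled form; this text tells all that it offers.
- The arm moves only by the tool jog_arm, never from a script. Its argument "plan" is one flat list of numbers, 6 for each row, row after row: the shift along the world's x, y, z in m, then the turn, a rotation vector about the world's x, y, z in degrees. A call has 1 to 20 rows; each row is the pose to reach, as a shift and turn from the pose commanded when the call began; what a row does not reach only later rows make up. A row lasts 1/10 s, in which the tool goes at most 50 mm and 8.59 degrees, less where a joint would pass 70% of its speed; a pose out of reach is approached as far as the arm can. A call with a gripper value outside its range is refused whole. "claw" is the finger opening in m, from 0 to 0.094, set as the call begins (left out, the last holds). The fingers move at their own pace and stop on an object; "force" is the grip in N (left out, the last holds). Time passes only in rows, so rows that repeat a pose let the fingers close. It gives the time, the measured TCP pose, the force, the opening and the grip force at its end, in the units of the state.
- manip.read_state(): the state, without advancing time (a new reading comes with each control period).
- camera(name): name is "scene" or "side" or "wrist"; returns (picture, depth): 420x560x3 uint8, red, green, blue; 420x560 float32, mm along the optical axis (not along the pixel's ray), 0 where there is no reading.
- get_calibration(name): a dict with "fx", "fy", "cx", "cy" (pixels), "k1" (the pictures are not rectified: a ray, as slopes to the right and down, at radius r is drawn at 1 + k1 r^2 times it, then the intrinsics apply), "origin" and "attitude" of the camera in the world. Camera axes: x right, y down, z forward; pixel columns grow to the right and rows downward; lengths in mm; the calibration is good to about 2 mm. A picture is of the moment at which its call begins: read the wrist's pose just before it. get_calibration takes no time and is no camera call; for the wrist camera it gives the pose at the moment of the call.
- manip.sign_off(): hands the job in; it is judged then, once.
The state is a dict: "clock": time; "joints": joint angles; "qd": joint speeds; "effort": joint torques, N m; "eef_pos": TCP position; "eef_rot": TCP orientation; "wrist_force": force on the tool from outside, world axes, zero at the start; "moment": the same for the moment, N m; "finger_gap": finger opening in mm; "finger_force": force on a finger pad.
Only numpy, scipy, OpenCV 4.12 (cv2) and the standard library are available. Lean on these libraries where they do the work, as an engineer would, in place of code of your own. Each camera call takes 0.05 s, during which the arm holds its last target. There are 200 camera calls.

## Working session

There is one attempt and no reset: what is moved stays moved. The work goes in short steps, Python scripts to look and compute and a tool call to move; the robot and the scene stay as the last step left them, time stands still between calls to the robot, and variables do not carry over. Pictures are saved under pics/ and viewed, at most 14 in all, crops included, and the job is handed in when it is done.

Besides the shell and the picture viewer there is one more tool, called after "Request:" as name(argument=value, ...), one argument or row to a line, values as JSON. jog_arm: Moves the arm, as the interface text tells. Its arguments: {"type":"object","properties":{"plan":{"type":"array"},"claw":{"type":"number"},"force":{"type":"number"}},"required":["plan"]}

```bash
mkdir -p pics
cat > h.py <<'E'
import numpy as np, cv2
from cell import manip, camera, get_calibration
from scipy.spatial.transform import Rotation as R
def att(c):
    a=np.array(c["attitude"],float)
    return a if a.shape==(3,3) else (R.from_euler('xyz',a).as_matrix() if a.size==3 else R.from_quat(a).as_matrix())
def rays(c,uv):
    uv=np.asarray(uv,float).reshape(-1,1,2)
    K=np.array([[c["fx"],0,c["cx"]],[0,c["fy"],c["cy"]],[0,0,1.]])
    s=cv2.undistortPoints(uv,K,np.array([c["k1"],0,0,0,0.])).reshape(-1,2)
    return np.c_[s,np.ones(len(s))]
def on_plane(c,uv,z):
    d=rays(c,uv)@att(c).T; o=np.array(c["origin"],float)
    return o+d*((z-o[2])/d[:,2])[:,None]
def cloud(c,dep):
    h,w=dep.shape; u,v=np.meshgrid(np.arange(w),np.arange(h))
    d=rays(c,np.c_[u.ravel(),v.ravel()])*dep.reshape(-1,1)
    return (d@att(c).T+np.array(c["origin"])).reshape(h,w,3)
def shot(name,fn=None):
    c=get_calibration(name); p,d=camera(name)
    if fn: cv2.imwrite('pics/'+fn,p[:,:,::-1])
    return c,p,d
E
python3 - <<'E'
from h import *
print(manip.read_state())
for n in("scene","side","wrist"):
    c,p,d=shot(n,n+"0.png"); print(n,c); np.savez('pics/'+n+'0.npz',p=p,d=d)
E
```

```text
{'clock': 0.0, 'joints': array([-1.35162614e+00,  3.00477535e-01,  1.52157864e+00, -3.31507492e-05,
        1.32070742e+00, -6.66138046e-02]), 'qd': array([ 3.40854597e-05,  1.05129983e-03,  1.19268002e-03, -3.47119790e-04,
        1.49681113e-03,  1.44693549e-03]), 'effort': array([-2.75664141e-03, -5.31807876e+01, -3.52732587e+01,  7.06564612e-02,
        2.43387348e-02, -8.21946969e-05]), 'eef_pos': array([ 154.97418444, -527.43886433,  204.88383671]), 'eef_rot': array([-3.14042217e+00, -4.59047401e-05,  2.85792184e-01]), 'wrist_force': array([ 1.0277151 , -0.13732587,  0.48668514]), 'moment': array([ 0.05122814, -0.04300323, -0.02144094]), 'finger_force': 0.0, 'finger_gap': 94.13118428624838}
scene {'fx': 537.1046826615443, 'fy': 537.1046826615443, 'cx': 279.1638983299083, 'cy': 213.18213106879497, 'k1': 0.01723256803144337, 'origin': array([1597.27687454, -557.03679906,  878.69941478]), 'attitude': array([-2.13306771, -0.00981761,  1.10507802])}
side {'fx': 542.5627947752407, 'fy': 542.5627947752407, 'cx': 283.97179582288214, 'cy': 212.38022736215697, 'k1': 0.06929979311049037, 'origin': array([ 90.71421299, 842.65078311, 942.43960462]), 'attitude': array([-2.33691289, -0.01424671, -2.70439544])}
wrist {'fx': 377.94919608895606, 'fy': 377.94919608895606, 'cx': 282.8966954935458, 'cy': 207.64649796520754, 'k1': 0.015296236482865872, 'origin': array([ 224.30459244, -508.75316208,  383.89356071]), 'attitude': array([ 2.89457940e+00,  1.38277554e-03, -1.28468194e+00])}
```

View pics/scene0.png

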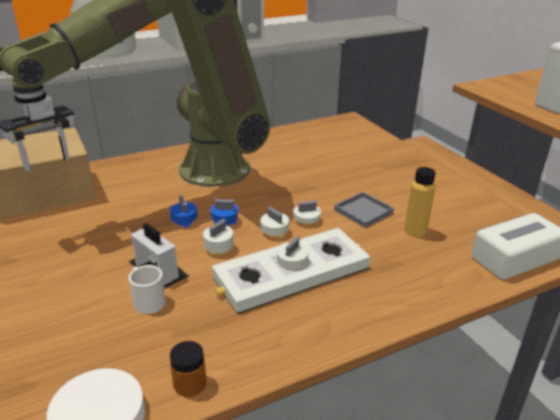

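View pics/side0.png

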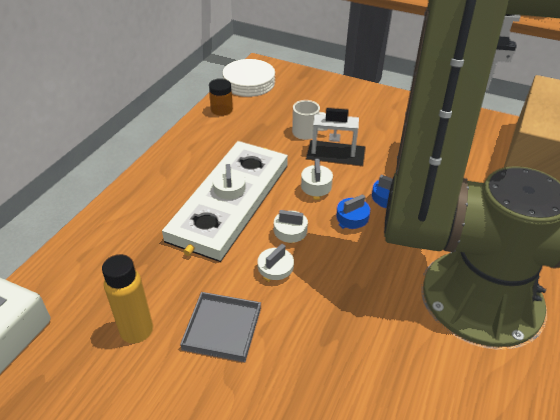

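The scene shows the head with the spent cartridge at (292,255). White cartridges are at (218,238), (275,222) and (307,213), with blue decoys at (183,213) and (224,210). The gauge is at (155,255) and the tray at (363,209). I'll merge the depth into a top-down map.

```bash
cat >> h.py <<'E'
def merged(names=("scene","side"),load=None):
    P=[];C=[]
    for n in names:
        if load:
            f=np.load(f'pics/{n}{load}.npz'); c=get_calibration(n); p,d=f['p'],f['d']
        else: c,p,d=shot(n)
        X=cloud(c,d); m=d>0; P.append(X[m]); C.append(p[m])
    return np.vstack(P),np.vstack(C)
def ortho(P,C,fn,x0=250,x1=750,y0=-420,y1=420,s=1.0,zmax=230):
    # rows: x decreasing downward, columns: y decreasing to the right
    m=(P[:,0]>x0)&(P[:,0]<x1)&(P[:,1]>y0)&(P[:,1]<y1)&(P[:,2]<zmax)&(P[:,2]>-10)
    P,C=P[m],C[m]; o=np.argsort(P[:,2]); P,C=P[o],C[o]
    im=np.zeros((int((x1-x0)*s)+1,int((y1-y0)*s)+1,3),np.uint8); Z=np.zeros(im.shape[:2],np.float32)
    r=((x1-P[:,0])*s).astype(int); c=((y1-P[:,1])*s).astype(int)
    im[r,c]=C; Z[r,c]=P[:,2]
    cv2.imwrite('pics/'+fn,im[:,:,::-1]); return im,Z
E
python3 - <<'E'
from h import *
P,C=merged(load=0)
im,Z=ortho(P,C,'top0.png',y0=-400,y1=390)
# clusters of points above table
for nm in("scene","side"):
    f=np.load(f'pics/{nm}0.npz'); c=get_calibration(nm); X=cloud(c,f['d']); p=f['p'].astype(int)
    ok=(f['d']>0)&(X[...,0]>250)&(X[...,0]<750)&(abs(X[...,1])<420)&(X[...,2]<300)
    tab=ok&(p[...,0]-p[...,2]>60)&(X[...,2]<20); print(nm,'table z',np.median(X[...,2][tab]))
    hi=(ok&(X[...,2]>10)).astype(np.uint8)
    n,l,st,_=cv2.connectedComponentsWithStats(hi)
    for i in range(1,n):
        if st[i,4]<150: continue
        q=X[l==i]; top=q[q[:,2]>np.percentile(q[:,2],97)-3]
        print(nm,st[i],'col',np.median(p[l==i],0),'x',np.percentile(q[:,0],[2,98]).round(),'y',np.percentile(q[:,1],[2,98]).round(),'z97',np.percentile(q[:,2],97).round(1),'topc',top.mean(0).round(1))
E
```

```text
scene table z -0.10563668791326108
scene [ 405  167   31   69 1516] col [143. 111.  52.] x [599. 650.] y [356. 409.] z97 200.0 topc [619.3 388.5 199.4]
scene [334 192  61  34 451] col [90. 88. 86.] x [389. 538.] y [241. 387.] z97 23.5 topc [464.6 312.7  22. ]
scene [170 196  28  28 520] col [ 33.  67. 121.] x [255. 316.] y [-237. -164.] z97 76.4 topc [ 278.5 -200.    76.2]
scene [ 204  199   35   54 1311] col [117. 112. 129.] x [318. 493.] y [-196.  -63.] z97 84.8 topc [ 454.2 -158.4   85.3]
scene [294 201  27  23 496] col [147.  141.  129.5] x [412. 471.] y [ 93. 163.] z97 66.2 topc [431.3 128.8  65.5]
scene [261 207  28  29 599] col [145. 143. 133.] x [419. 486.] y [-22.  51.] z97 76.2 topc [448.9  16.4  75.9]
scene [ 130  223   49   89 2818] col [143. 137. 130.] x [424. 620.] y [-416. -301.] z97 135.0 topc [ 477.6 -338.5  136.9]
scene [ 213  228  157   84 6748] col [205. 202. 198.] x [563. 711.] y [-216.  156.] z97 74.2 topc [639.5 -28.7  81.9]
side table z 1.0656840093434994
side [ 292  101   67   56 1828] col [139. 135. 125.] x [412. 615.] y [-418. -297.] z97 137.0 topc [ 473.9 
[... 220 characters left out ...]
7 topc [ 454.1 -157.7   87.4]
side [372 175  21  32 447] col [ 27.  68. 108.] x [268. 311.] y [-208. -159.] z97 76.9 topc [ 285.9 -199.    76.4]
side [337 195  34  34 878] col [ 33.   83.5 128. ] x [291. 363.] y [-116.  -52.] z97 77.3 topc [328.4 -90.1  76.6]
side [273 210  34  33 917] col [131. 133. 122.] x [408. 481.] y [-6. 57.] z97 77.9 topc [447.6  18.4  77.3]
side [257 244  36  36 973] col [215. 216. 194.] x [393. 465.] y [102. 171.] z97 67.5 topc [430.7 134.6  66.9]
side [ 102  254   51   88 2433] col [135. 103.  43.] x [583. 636.] y [369. 419.] z97 202.8 topc [616.3 391.  201.6]
side [180 292  81  68 976] col [81. 82. 83.] x [388. 535.] y [242. 390.] z97 25.3 topc [462.3 316.7  23.8]
```

View pics/top0.png

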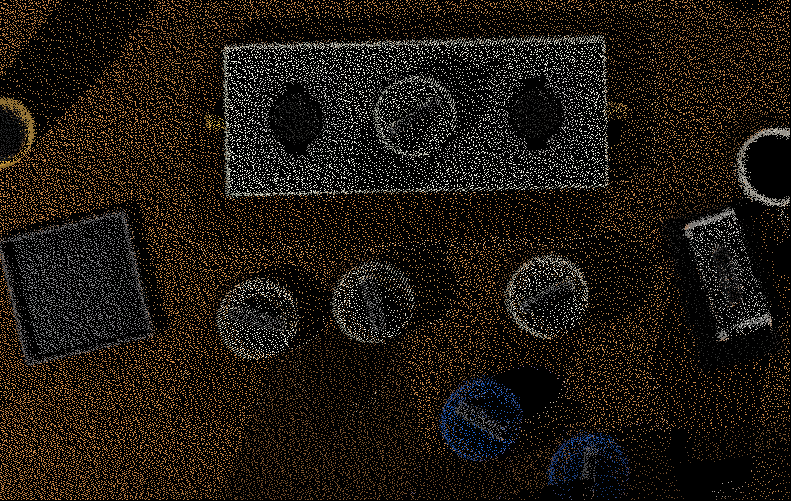

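The top map shows the head centred near (395,116), and the three white cartridges at (257,318), (372,302) and (547,297). The tray is at (75,285) and the gauge at (727,275). Next I'll fit poses from the merged cloud.

```bash
cat >> h.py <<'E'
def rect(q):
    (cx,cy),(w,h),a=cv2.minAreaRect(q[:,:2].astype(np.float32))
    if w<h: w,h,a=h,w,a+90
    return np.array([cx,cy]),w,h,a%180
def trim(q,k=6,r=4):
    from scipy.spatial import cKDTree
    t=cKDTree(q[:,:2]); return q[[len(n)>=k for n in t.query_ball_point(q[:,:2],r)]] if len(q) else q
def fin(P,xy,r=36):
    "top height, centre and direction (deg) of a fin near xy by principal axes"
    q=P[np.hypot(P[:,0]-xy[0],P[:,1]-xy[1])<r]
    top=np.percentile(q[:,2],98)
    q=trim(q[q[:,2]>top-7]); c,w,h,a=rect(q)
    m=q[:,:2].mean(0); ev,V=np.linalg.eigh(np.cov((q[:,:2]-m).T)); d=np.degrees(np.arctan2(V[1,1],V[0,1]))%180
    return dict(top=round(float(top),1),c=c.round(1),mean=m.round(1),wh=(round(w),round(h)),a=round(a,1),pca=round(float(d),1),n=len(q))
def circ(P,xy,z,dz=4,r=48):
    "least squares circle through cap edge points"
    q=P[(np.hypot(P[:,0]-xy[0],P[:,1]-xy[1])<r)&(abs(P[:,2]-z)<dz)]
    (cx,cy),rad=cv2.minEnclosingCircle(trim(q)[:,:2].astype(np.float32)); return (round(cx,1),round(cy,1),round(rad,1))
E
python3 - <<'E'
from h import *
for nm in("scene","side"):
    P,C=merged((nm,),load=0)
    q=P[(abs(P[:,2]-40)<4)&(P[:,0]>530)&(P[:,0]<740)&(P[:,1]>-240)&(P[:,1]<190)]
    print(nm,'head',rect(trim(q)))
    for n,xy in dict(short=(431,132),mid=(448,17),tall=(454,-158),spent=(635,-25)).items(): 
        f=fin(P,xy); print(n,f,circ(P,f['c'],f['top']-30))
    q=P[(abs(P[:,2]-22)<4)&(P[:,0]>370)&(P[:,0]<560)&(P[:,1]>220)&(P[:,1]<410)]; print('tray',rect(trim(q,3)))
    q=P[(abs(P[:,2]-102)<4)&(P[:,0]>370)&(P[:,0]<560)&(P[:,1]<-270)&(P[:,1]>-400)]; print('bar',rect(trim(q,3)))
    q=P[(P[:,2]>125)&(P[:,2]<150)&(P[:,0]>370)&(P[:,0]<560)&(P[:,1]<-270)&(P[:,1]>-400)]; print('handle',rect(trim(q,3)),q[:,2].max())
E
```

```text
scene head (array([635.37207031, -27.60028076]), 376.3178405761719, 149.61181640625, 91.032839179039)
short {'top': 66.9, 'c': array([434.9, 133.2]), 'mean': array([437.3, 140.8]), 'wh': (39, 7), 'a': 74.1, 'pca': 76.0, 'n': 11} (447.8, 115.2, 19.1)
mid {'top': 76.9, 'c': array([451.4,  14.1]), 'mean': array([446.9,  12.9]), 'wh': (44, 6), 'a': 17.3, 'pca': 18.5, 'n': 25} (453.9, 3.4, 28.1)
tall {'top': 87.1, 'c': array([ 454.7, -159.6]), 'mean': array([ 456.8, -160.6]), 'wh': (51, 10), 'a': 115.9, 'pca': 115.4, 'n': 23} (454.4, -159.9, 36.1)
spent {'top': 103.1, 'c': array([635.2, -26.2]), 'mean': array([634.6, -24.1]), 'wh': (50, 8), 'a': 122.6, 'pca': 122.7, 'n': 26} (637.1, -27.2, 37.3)
tray (array([465.2880249 , 313.70529175]), 134.06900024414062, 131.0789337158203, 103.66181468963623)
bar (array([ 475.76211548, -339.35379028]), 125.58921813964844, 49.95674133300781, 20.42656135559082)
handle (array([ 475.53469849, -337.83831787]), 62.79035186767578, 16.51428985595703, 18.175016403198242) 141.77264369256739
side head (array([633.10205078, -22.58833313]), 377.0650634765625, 150.9
[... 258 characters left out ...]
 'wh': (54, 11), 'a': 13.3, 'pca': 15.2, 'n': 75} (447.1, 20.0, 37.4)
tall {'top': 88.4, 'c': array([ 452.9, -156.4]), 'mean': array([ 453.9, -158.6]), 'wh': (52, 9), 'a': 108.5, 'pca': 111.3, 'n': 24} (452.1, -155.5, 38.5)
spent {'top': 104.1, 'c': array([630.8, -22.7]), 'mean': array([628.2, -16.4]), 'wh': (47, 8), 'a': 122.2, 'pca': 122.3, 'n': 24} (633.3, -23.1, 38.0)
tray (array([462.51177979, 314.55130005]), 134.29103088378906, 130.718017578125, 103.9720344543457)
bar (array([ 472.60995483, -335.60595703]), 118.45929718017578, 55.10398864746094, 19.174291610717773)
handle (array([ 472.88485718, -336.99493408]), 59.19818115234375, 18.8332462310791, 15.439005851745605) 140.40301758864666
```

Everything is located, so I'll hover over the spent cartridge with the fingers aligned to its fin.

Request:
jog_arm(
  plan=[0.03,0.032,0.03,0,0,8,0.07,0.07,0.05,0,0,16,0.105,0.105,0.05,0,0,24,0.14,0.14,0.05,0,0,32,0.175,0.175,0.05,0,0,40,0.21,0.215,0.05,0,0,48,0.245,0.25,0.05,0,0,56,0.28,0.29,0.05,0,0,64,0.315,0.325,0.05,0,0,72,0.35,0.36,0.05,0,0,80,0.385,0.4,0.05,0,0,88,0.42,0.44,0.05,0,0,96,0.45,0.475,0.05,0,0,104,0.47,0.495,0.05,0,0,106,0.479,0.5027,0.05,0,0,106,0.479,0.5027,0.05,0,0,106,0.479,0.5027,0.05,0,0,106],
  claw=0.05,
  force=40,
)

```text
clock: 2.05
eef_pos: [633.5, -25.9, 255.3]
eef_rot: [-3.141, -0.0, 2.135]
wrist_force: [-0.5, 0.6, -0.2]
finger_gap: 49.9
finger_force: 0.0
```

```bash
cat >> h.py <<'E'
def pose():
    s=manip.read_state(); p=s['eef_pos']; return p.round(1),np.degrees(s['eef_rot']).round(2)
E
python3 - <<'E'
from h import *
print(pose())
c,p,d=shot("wrist","w1.png"); X=cloud(c,d); P=X[d>0]
print(c['origin'],fin(P,(634,-25)),circ(P,(634,-25),73))
E
```

```text
(array([633.5, -25.9, 255.3]), array([-179.97,   -0.  ,  122.32]))
[597.02330614  32.91735628 434.27188186] {'top': 378.7, 'c': array([623.8,  -9.7]), 'mean': array([625. ,  -9.1]), 'wh': (65, 14), 'a': 33.2, 'pca': 33.0, 'n': 4591} (634.3, -27.8, 39.8)
```

View pics/w1.png

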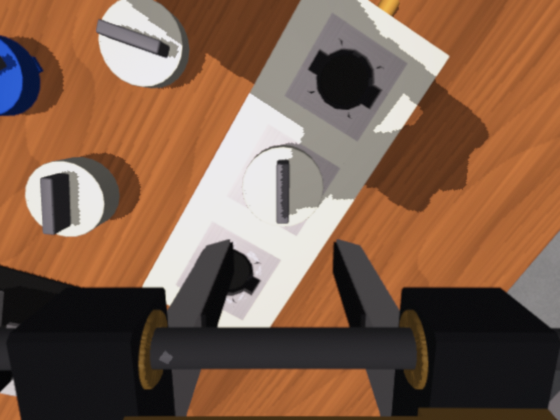

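The wrist view shows the spent fin at about (283,190), centred between the fingers, with open sockets at (345,80) and (238,272). I'll refine from this view.

```bash
cat >> h.py <<'E'
def wl(zmax=150):
    c,p,d=shot("wrist"); X=cloud(c,d); m=(d>0)&(X[...,2]<zmax); return X[m],p[m]
E
python3 - <<'E'
from h import *
P,C=wl()
print(pose(),fin(P,(634,-25)),circ(P,(634,-25),73))
G=C.astype(int)
# dark socket holes: points well below plate inside the head
for n,xy in dict(s2=(632,95),s0=(637,-145)).items():
    m=(np.hypot(P[:,0]-xy[0],P[:,1]-xy[1])<50)
    q=P[m]; lo=q[(q[:,2]<36)&(G[m].sum(1)<150)]
    print(n,len(q),np.percentile(q[:,2],[2,50,98]).round(1),rect(trim(lo)) if len(lo)>20 else None)
for n,xy in dict(short=(431,134),mid=(446,18),tall=(454,-158)).items():
    f=fin(P,xy); print(n,f,circ(P,f['c'],f['top']-30))
E
```

```text
(array([633.4, -26.4, 255.9]), array([1.7999e+02, 2.0000e-02, 1.2227e+02])) {'top': 102.5, 'c': array([634.4, -27.3]), 'mean': array([633.6, -26.6]), 'wh': (55, 12), 'a': 122.0, 'pca': 121.9, 'n': 793} (634.3, -27.7, 39.8)
s2 8478 [ 4.9 39.1 41.3] (array([634.51361084,  97.00210571]), 74.47789001464844, 60.189334869384766, 147.34353256225586)
s0 3492 [ 5.1 39.3 41.1] (array([ 657.94262695, -148.43232727]), 65.0191879272461, 34.47267150878906, 111.78503799438477)Traceback (most recent call last):
  File "<stdin>", line 11, in <module>
  File "h.py", line 49, in fin
    top=np.percentile(q[:,2],98)
    return _quantile_unchecked(
        a, q, axis, out, overwrite_input, method, keepdims, weights)
    return _ureduce(a,
                    func=_quantile_ureduce_func,
    ...<5 lines>...
                    overwrite_input=overwrite_input,
                    method=method)
    r = func(a, **kwargs)
    result = _quantile(arr,
                       quantiles=q,
    ...<2 lines>...
                       out=out,
                       weights=wgt)
    slices_having_nans = np.isnan(arr[-1, ...])
                                  ~~~^^^^^^^^^
IndexError: index -1 is out of bounds for axis 0 with size 0
```

Request:
jog_arm(
  plan=[0.001,-0.001,-0.04,0,0,0,0.001,-0.001,-0.08,0,0,0,0.001,-0.001,-0.12,0,0,0,0.001,-0.001,-0.15,0,0,0,0.001,-0.001,-0.17,0,0,0,0.001,-0.001,-0.179,0,0,0,0.001,-0.001,-0.179,0,0,0],
  claw=0.05,
)

```text
clock: 2.85
eef_pos: [634.5, -26.8, 76.1]
eef_rot: [-3.141, -0.001, 2.135]
wrist_force: [0.5, 0.2, -0.4]
finger_gap: 50.1
finger_force: 0.0
```

Request:
jog_arm(
  plan=[0,0,0,0,0,0,0,0,0,0,0,0,0,0,0,0,0,0,0,0,0,0,0,0,0,0,0,0,0,0,0,0,0,0,0,0,0,0,0,0,0,0,0,0,0,0,0,0],
  claw=0.0,
  force=40,
)

```text
clock: 3.65
eef_pos: [634.9, -26.2, 76.8]
eef_rot: [-3.141, 0.0, 2.136]
wrist_force: [-3.1, -1.9, 6.5]
finger_gap: 11.8
finger_force: 40.0
```

Request:
jog_arm(
  plan=[0,0,-0.0015,0,0,0,0,0,-0.003,0,0,0,0,0,-0.003,0,0,0,0,0,-0.003,0,0,6,0,0,-0.003,0,0,12,0,0,-0.003,0,0,18,0,0,-0.003,0,0,24,0,0,-0.003,0,0,30,0,0,-0.003,0,0,36,0,0,-0.003,0,0,42,0,0,-0.003,0,0,48,0,0,-0.003,0,0,54,0,0,-0.003,0,0,59,0,0,-0.003,0,0,59,0,0,-0.003,0,0,59],
)

```text
clock: 5.15
eef_pos: [635.9, -25.8, 74.6]
eef_rot: [3.141, 0.002, -3.117]
wrist_force: [0.1, 1.2, 8.5]
finger_gap: 11.9
finger_force: 40.0
```

Run:
```python
from h import *
s=manip.read_state(); print(pose(),s['moment'],s['wrist_force'])
```

```text
(array([635.9, -25.8,  74.6]), array([ 1.7999e+02,  1.4000e-01, -1.7861e+02])) [0.30925269 0.05207819 0.0769708 ] [0.08255875 1.24760555 8.45590431]
```

Request:
jog_arm(
  plan=[0,0,0.002,0,0,0,0,0,0.006,0,0,0,0,0,0.01,0,0,0,0,0,0.015,0,0,0,0,0,0.02,0,0,0,0,0,0.02,0,0,0],
)

```text
clock: 5.75
eef_pos: [635.1, -26.0, 93.7]
eef_rot: [-3.142, 0.0, -3.118]
wrist_force: [0.3, 0.3, -3.3]
finger_gap: 11.8
finger_force: 40.0
```

Request:
jog_arm(
  plan=[0,0,0.03,0,0,0,-0.008,0.016,0.06,0,0,0,-0.024,0.048,0.06,0,0,0,-0.042,0.084,0.06,0,0,0,-0.06,0.12,0.06,0,0,0,-0.078,0.156,0.06,0,0,0,-0.096,0.192,0.06,0,0,0,-0.114,0.228,0.06,0,0,0,-0.132,0.264,0.06,0,0,0,-0.15,0.3,0.06,0,0,0,-0.163,0.325,0.05,0,0,0,-0.17,0.338,0.03,0,0,0,-0.171,0.34,0.0,0,0,0,-0.171,0.34,-0.02,0,0,0,-0.171,0.34,-0.03,0,0,0,-0.171,0.34,-0.036,0,0,0,-0.171,0.34,-0.036,0,0,0],
)

```text
clock: 7.45
eef_pos: [464.1, 313.9, 57.3]
eef_rot: [-3.141, -0.0, -3.118]
wrist_force: [0.3, -1.0, -3.4]
finger_gap: 11.5
finger_force: 40.0
```

Request:
jog_arm(
  plan=[0,0,-0.0015,0,0,0,0,0,-0.003,0,0,0,0,0,-0.003,0,0,0],
)

```text
clock: 7.75
eef_pos: [464.3, 314.1, 54.9]
eef_rot: [3.141, 0.001, -3.118]
wrist_force: [0.3, 0.3, -3.1]
finger_gap: 11.3
finger_force: 40.0
```

Request:
jog_arm(
  plan=[0,0,0,0,0,0,0,0,0,0,0,0,0,0,0,0,0,0,0,0,0,0,0,0],
  claw=0.05,
)

```text
clock: 8.15
eef_pos: [464.1, 314.1, 54.6]
eef_rot: [3.141, 0.0, -3.118]
wrist_force: [0.2, 0.2, 0.2]
finger_gap: 40.5
finger_force: 0.0
```

Request:
jog_arm(
  plan=[0,0,0.03,0,0,0,0,0,0.07,0,0,0,0,0,0.11,0,0,-8,0,0,0.15,0,0,-16,-0.003,-0.02,0.18,0,0,-24,-0.006,-0.04,0.2,0,0,-32,-0.009,-0.06,0.2,0,0,-40,-0.012,-0.08,0.2,0,0,-48,-0.015,-0.1,0.2,0,0,-56,-0.018,-0.12,0.2,0,0,-64,-0.021,-0.14,0.2,0,0,-72,-0.024,-0.155,0.2,0,0,-80,-0.027,-0.165,0.2,0,0,-88,-0.03,-0.175,0.2,0,0,-96,-0.033,-0.18,0.2,0,0,-104,-0.033,-0.18,0.2,0,0,-105,-0.033,-0.18,0.2,0,0,-105],
)

```text
clock: 9.85
eef_pos: [431.2, 134.1, 254.6]
eef_rot: [3.141, -0.0, 1.336]
wrist_force: [1.0, 0.5, -0.6]
finger_gap: 49.8
finger_force: 0.0
```

```bash
cat >> h.py <<'E'
def look(items,names=("wrist",),zmax=150,fn=None):
    print(pose())
    for nm in names:
        c,p,d=shot(nm,fn if nm==names[0] else None); X=cloud(c,d); P=X[(d>0)&(X[...,2]<zmax)]
        for n,xy in items.items():
            try: f=fin(P,xy); print(nm,n,f,circ(P,f['c'],f['top']-30))
            except Exception as e: print(nm,n,'none')
E
python3 - <<'E'
from h import *
look(dict(short=(431,134)),fn='w2.png')
look(dict(short=(431,134),mid=(446,18),tall=(454,-158),spent=(464,314)),("scene","side"))
E
```

```text
(array([431.2, 134.1, 254.6]), array([ 1.7998e+02, -1.0000e-02,  7.6550e+01]))
wrist short {'top': 66.4, 'c': array([431.7, 130.7]), 'mean': array([431.7, 131.2]), 'wh': (55, 11), 'a': 76.4, 'pca': 76.6, 'n': 656} (431.3, 130.2, 40.0)
(array([431.1, 134.2, 254.5]), array([ 1.7999e+02, -1.0000e-02,  7.6590e+01]))
scene short {'top': 66.6, 'c': array([433.4, 129.5]), 'mean': array([434.4, 132.7]), 'wh': (39, 9), 'a': 74.8, 'pca': 80.1, 'n': 19} (438.5, 128.2, 33.8)
scene mid {'top': 76.6, 'c': array([431.3,   8.8]), 'mean': array([432.6,   9.8]), 'wh': (13, 4), 'a': 17.1, 'pca': 15.7, 'n': 7} (448.9, 10.7, 33.3)
scene tall {'top': 87.1, 'c': array([ 457.6, -162.2]), 'mean': array([ 459.3, -163.6]), 'wh': (39, 8), 'a': 112.7, 'pca': 114.4, 'n': 25} (459.1, -160.4, 35.1)
scene spent {'top': 80.5, 'c': array([459.7, 311.3]), 'mean': array([461.8, 311. ]), 'wh': (32, 5), 'a': 177.4, 'pca': 177.7, 'n': 11} (467.7, 301.4, 35.6)
side short {'top': 68.5, 'c': array([430.4, 134.3]), 'mean': array([429.4, 135.5]), 'wh': (52, 11), 'a': 77.0, 'pca': 76.6, 'n': 101} (430.7, 133.6, 39.5)
side mid {'top': 78.6, 'c': array([447.8,  19. ]), 'mean': array([446.9,  19.9]), 'wh': (54, 11), 'a': 14.7, 'pca': 14.0, 'n': 85} (446.5, 20.7, 36.9)
side tall {'top': 88.7, 'c': array([ 450.5, -151.9]), 'mean': array([ 450.3, -149.7]), 'wh': (43, 9), 'a': 118.0, 'pca': 116.3, 'n': 27} (450.2, -154.6, 38.2)
side spent {'top': 82.7, 'c': array([463.8, 315.7]), 'mean': array([463., 316.]), 'wh': (55, 15), 'a': 1.1, 'pca': 1.5, 'n': 176} (464.7, 315.8, 40.4)
```

View pics/w2.png

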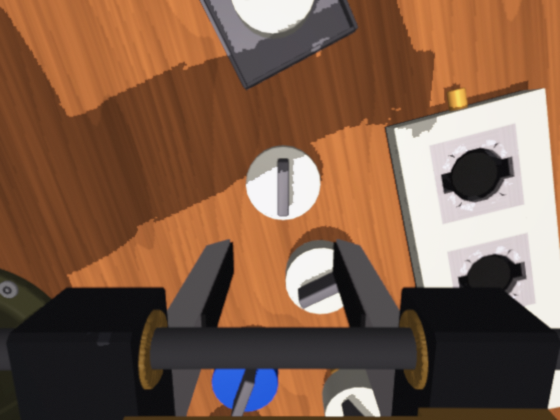

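The wrist view shows the spent cartridge standing in the tray at the top, the short one at (283,188), and sockets at (478,172) and (490,280). I'll measure the sockets with the wrist at the insertion yaw so the camera bias cancels.

Request:
jog_arm(
  plan=[0.015,-0.01,0,0,0,8,0.03,-0.02,0,0,0,16,0.045,-0.035,0,0,0,24,0.06,-0.045,0,0,0,32,0.075,-0.06,0,0,0,40,0.09,-0.07,0,0,0,48,0.105,-0.085,0,0,0,56,0.12,-0.1,0,0,0,64,0.14,-0.11,0,0,0,72,0.16,-0.125,0,0,0,80,0.18,-0.14,0,0,0,88,0.193,-0.152,0,0,0,96,0.203,-0.159,0,0,0,104,0.203,-0.159,0,0,0,104.5,0.203,-0.159,0,0,0,104.5],
)

```text
clock: 11.5
eef_pos: [633.9, -24.5, 254.1]
eef_rot: [3.141, -0.001, -3.129]
wrist_force: [0.2, 0.1, -0.3]
finger_gap: 49.9
finger_force: 0.0
```

Run:
```python
from h import *
print(pose())
c,p,d=shot("wrist","w3.png"); np.savez('pics/w3.npz',p=p,d=d,o=c['origin'],a=c['attitude'])
X=cloud(c,d); dark=(p.max(2)<70)&(X[...,2]<60)
for z in(40,):
  hsv=p.astype(int); n,l,st,ce=cv2.connectedComponentsWithStats(dark.astype(np.uint8))
  for i in range(1,n):
    if st[i,4]<400: continue
    q=on_plane(c,ce[i],z)[0]
    if 540<q[0]<720 and -220<q[1]<180:
        ys,xs=np.nonzero(l==i); W=on_plane(c,np.c_[xs,ys],z)
        print(st[i],ce[i].round(),'centroid',q.round(1),'rect',rect(W),'ext',W.min(0).round(1),W.max(0).round(1))
m=(d>0)&(abs(X[...,2]-40)<4)&(X[...,0]>530)&(X[...,0]<740)&(X[...,1]>-240)&(X[...,1]<190)
q=trim(X[m]); print('head',rect(q),q[:,2].mean())
```

```text
(array([633.9, -24.5, 254.1]), array([ 1.7999e+02, -4.0000e-02, -1.7927e+02]))
[ 368  145   54   69 2579] [394. 179.] centroid [631.   91.8  40. ] rect (array([631.49517822,  91.62280273]), 70.42167663574219, 56.38396072387695, 35.58186721801758) ext [595.5  63.9  40. ] [668.1 119.7  40. ]
[ 255  147   52   67 2427] [281. 180.] centroid [633.7 -27.9  40. ] rect (array([634.32226562, -27.79284668]), 67.89954376220703, 54.969051361083984, 35.66554641723633) ext [599.  -54.9  40. ] [669.6  -0.9  40. ]
[ 141  148   53   67 2428] [167. 181.] centroid [ 636.5 -147.4   40. ] rect (array([ 637.17156982, -147.42102051]), 67.86182403564453, 55.02912521362305, 35.66041564941406) ext [ 601.7 -174.6   40. ] [ 672.3 -120.1   40. ]
head (array([635.00714111, -28.00901794]), 382.1572570800781, 150.47702026367188, 91.35452389717102) 39.683367100999725
```

View pics/w3.png

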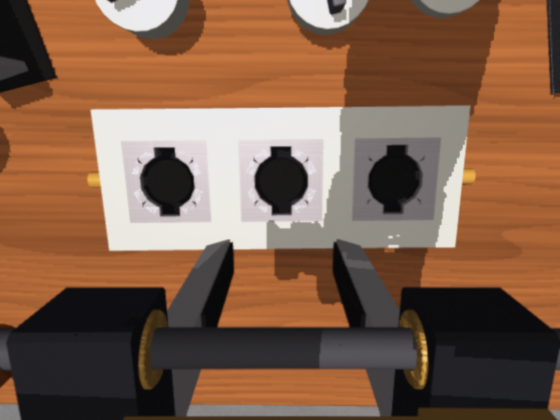

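The sockets are clear in this view: (167,181) is s0, (281,180) is s1 and (394,179) is s2. The wrist and scene cameras agree. Now the short cartridge.

Request:
jog_arm(
  plan=[-0.01,0.008,0,0,0,-8,-0.024,0.018,0,0,0,-16,-0.038,0.03,0,0,0,-24,-0.054,0.042,0,0,0,-32,-0.07,0.055,0,0,0,-40,-0.086,0.067,0,0,0,-48,-0.102,0.08,0,0,0,-56,-0.118,0.092,0,0,0,-64,-0.134,0.105,0,0,0,-72,-0.15,0.117,0,0,0,-80,-0.168,0.13,0,0,0,-88,-0.185,0.143,-0.03,0,0,-96,-0.198,0.152,-0.06,0,0,-104,-0.2025,0.156,-0.09,0,0,-104.2,-0.2025,0.156,-0.09,0,0,-104.2,-0.2025,0.156,-0.09,0,0,-104.2],
)

```text
clock: 13.15
eef_pos: [431.7, 131.2, 165.5]
eef_rot: [3.141, -0.0, 1.338]
wrist_force: [0.1, 0.3, 0.3]
finger_gap: 50.2
finger_force: 0.0
```

Run:
```python
from h import *
look(dict(short=(431,131)),zmax=110)
```

```text
(array([431.7, 131.2, 165.5]), array([ 1.7996e+02, -2.0000e-02,  7.6670e+01]))
wrist short {'top': 66.4, 'c': array([431.3, 130.7]), 'mean': array([431.5, 131.3]), 'wh': (55, 12), 'a': 76.7, 'pca': 76.6, 'n': 1125} (431.3, 130.1, 39.9)
```

Request:
jog_arm(
  plan=[0,-0.0005,-0.04,0,0,0,0,-0.0005,-0.08,0,0,0,0,-0.0005,-0.105,0,0,0,0,-0.0005,-0.12,0,0,0,0,-0.0005,-0.1255,0,0,0,0,-0.0005,-0.1255,0,0,0],
)

```text
clock: 13.8
eef_pos: [432.3, 130.5, 39.7]
eef_rot: [3.141, -0.0, 1.338]
wrist_force: [-0.2, 0.1, 0.4]
finger_gap: 50.1
finger_force: 0.0
```

Request:
jog_arm(
  plan=[0,0,0,0,0,0,0,0,0,0,0,0,0,0,0,0,0,0,0,0,0,0,0,0,0,0,0,0,0,0,0,0,0,0,0,0,0,0,0,0,0,0,0,0,0,0,0,0],
  claw=0.0,
)

```text
clock: 14.6
eef_pos: [431.3, 130.5, 38.8]
eef_rot: [-3.141, 0.0, 1.338]
wrist_force: [-3.1, 0.4, 0.4]
finger_gap: 11.9
finger_force: 40.0
```

Request:
jog_arm(
  plan=[0,0,0.03,0,0,0,0.005,0,0.07,0,0,8,0.015,-0.002,0.1,0,0,16,0.03,-0.005,0.1,0,0,24,0.045,-0.008,0.1,0,0,32,0.062,-0.011,0.1,0,0,40,0.08,-0.014,0.1,0,0,48,0.098,-0.018,0.1,0,0,56,0.116,-0.022,0.1,0,0,64,0.134,-0.026,0.1,0,0,72,0.152,-0.03,0.1,0,0,80,0.17,-0.033,0.1,0,0,88,0.185,-0.036,0.1,0,0,96,0.196,-0.038,0.1,0,0,103,0.2004,-0.0387,0.1,0,0,104.6,0.2004,-0.0387,0.1,0,0,104.6,0.2004,-0.0387,0.1,0,0,104.6],
)

```text
clock: 16.3
eef_pos: [631.5, 91.9, 138.6]
eef_rot: [-3.142, -0.001, -3.122]
wrist_force: [0.3, -0.7, -5.4]
finger_gap: 11.7
finger_force: 40.0
```

```bash
cat >> h.py <<'E'
def held(cap_over_tcp=-4,fn=None):
    "centre of a held cartridge's cap circle relative to the TCP, world mm"
    s=manip.read_state(); t=s['eef_pos']; c,p,d=shot("wrist",fn); X=cloud(c,d)
    m=(d>0)&(abs(X[...,2]-t[2]-cap_over_tcp)<5)&(np.hypot(X[...,0]-t[0],X[...,1]-t[1])<46)
    q=trim(X[m]); z=q[:,2].mean(); hull=cv2.convexHull(q[:,:2].astype(np.float32)).reshape(-1,2)
    (cx,cy),r=cv2.minEnclosingCircle(hull)
    A=np.c_[2*hull,np.ones(len(hull))]; b=(hull**2).sum(1); sol=np.linalg.lstsq(A,b,rcond=None)[0]
    f=q0=X[(d>0)&(abs(X[...,2]-t[2]-cap_over_tcp-30)<4)&(np.hypot(X[...,0]-t[0],X[...,1]-t[1])<34)]
    print(pose(),'capz',round(z-t[2],1),'circ',np.round([cx-t[0],cy-t[1],r],1),'lsq',(sol[:2]-t[:2]).round(1),'n',len(q))
E
python3 - <<'E'
from h import *
held(fn='w4.png')
E
```

```text
(array([631.5,  92. , 138.8]), array([-1.8000e+02, -3.0000e-02, -1.7885e+02])) capz -3.3 circ [ 0.9 -1.2 39.8] lsq [ 0.7 -1.3] n 9430
```

View pics/w4.png

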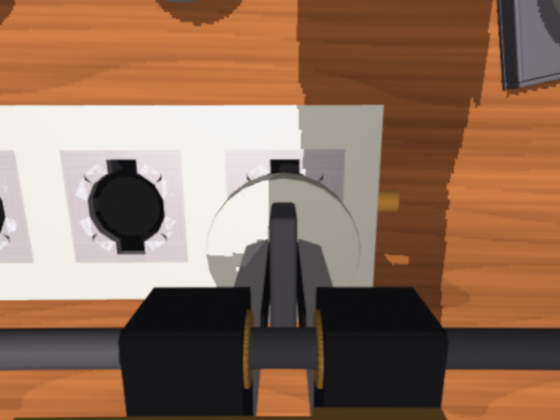

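The short cartridge hangs centred at (283,225) above socket 2, whose slot is visible at (284,167). Relative to the camera's socket it needs (-0.5,+1) mm. Lowering.

Request:
jog_arm(
  plan=[-0.0005,0.001,-0.02,0,0,0,-0.0005,0.001,-0.04,0,0,0,-0.0005,0.001,-0.052,0,0,0,-0.0005,0.001,-0.058,0,0,0,-0.0005,0.001,-0.062,0,0,0,-0.0005,0.001,-0.065,0,0,0,-0.0005,0.001,-0.067,0,0,0,-0.0005,0.001,-0.067,0,0,0],
)

```text
clock: 17.15
eef_pos: [631.8, 92.8, 72.8]
eef_rot: [3.142, 0.001, -3.119]
wrist_force: [-2.1, -0.1, 1.9]
finger_gap: 12.4
finger_force: 40.0
```

Request:
jog_arm(
  plan=[0,0,-0.003,0,0,0,0,0,-0.006,0,0,0,0,0,-0.009,0,0,0,0,0,-0.0105,0,0,0,0,0,-0.0105,0,0,0],
)

```text
clock: 17.65
eef_pos: [631.9, 92.9, 62.0]
eef_rot: [3.142, 0.001, -3.119]
wrist_force: [-2.0, -0.1, 7.4]
finger_gap: 11.8
finger_force: 40.0
```

Request:
jog_arm(
  plan=[0,0,0,0,0,-6,0,0,0,0,0,-12,0,0,0,0,0,-18,0,0,0,0,0,-24,0,0,0,0,0,-30,0,0,0,0,0,-36,0,0,0,0,0,-42,0,0,0,0,0,-48,0,0,0,0,0,-54,0,0,0,0,0,-59,0,0,0,0,0,-61,0,0,0,0,0,-61],
)

```text
clock: 18.85
eef_pos: [632.3, 92.8, 62.3]
eef_rot: [3.139, 0.001, 2.098]
wrist_force: [-0.6, -0.5, 6.5]
finger_gap: 11.5
finger_force: 40.0
```

Run:
```python
from h import *
s=manip.read_state(); print(pose(),s['moment'],s['wrist_force'])
```

```text
(array([632.3,  92.8,  62.3]), array([1.7988e+02, 7.0000e-02, 1.2020e+02])) [-0.11561519 -0.02316376  0.01661392] [-0.62783111 -0.49730654  6.46400237]
```

Request:
jog_arm(
  plan=[0,0,0.001,0,0,0,0,0,0.0025,0,0,0,0,0,0.0025,0,0,0],
)

```text
clock: 19.15
eef_pos: [632.3, 92.8, 64.7]
eef_rot: [3.139, 0.001, 2.099]
wrist_force: [1.4, -0.1, 5.4]
finger_gap: 11.5
finger_force: 40.0
```

Request:
jog_arm(
  plan=[0,0,0,0,0,0,0,0,0,0,0,0,0,0,0,0,0,0,0,0,0,0,0,0,0,0,0,0,0,0,0,0,0.03,0,0,0,0,0,0.07,0,0,0,0,0,0.11,0,0,0,0,0,0.14,0,0,0,0,0,0.14,0,0,0],
  claw=0.05,
)

```text
clock: 20.15
eef_pos: [632.9, 93.0, 208.8]
eef_rot: [3.135, 0.003, 2.099]
wrist_force: [0.8, -0.8, -0.3]
finger_gap: 50.1
finger_force: 0.0
```

Run:
```python
from h import *
look(dict(short=(632,92)))
look(dict(mid=(446,18),tall=(454,-158)),("scene","side"))
```

```text
(array([632.9,  93. , 208.8]), array([179.62,   0.18, 120.28]))
wrist short {'top': 92.4, 'c': array([633.4,  92.3]), 'mean': array([632.9,  92.8]), 'wh': (56, 12), 'a': 120.0, 'pca': 120.3, 'n': 1008} (633.3, 91.7, 40.0)
(array([632.1,  92.9, 205.9]), array([1.7982e+02, 9.0000e-02, 1.2028e+02]))
scene mid {'top': 77.0, 'c': array([448.9,  14.3]), 'mean': array([454.6,  15. ]), 'wh': (46, 7), 'a': 10.7, 'pca': 11.2, 'n': 18} (450.4, 13.9, 36.0)
scene tall {'top': 87.1, 'c': array([ 454.5, -157.5]), 'mean': array([ 456.8, -159.7]), 'wh': (46, 9), 'a': 114.3, 'pca': 115.3, 'n': 33} (456.1, -160.1, 34.7)
side mid {'top': 78.3, 'c': array([447.1,  18.7]), 'mean': array([447. ,  19.6]), 'wh': (52, 12), 'a': 14.4, 'pca': 15.1, 'n': 89} (446.9, 19.6, 37.3)
side tall {'top': 88.6, 'c': array([ 452. , -156.1]), 'mean': array([ 451.5, -152.6]), 'wh': (53, 9), 'a': 116.2, 'pca': 116.3, 'n': 29} (453.5, -155.9, 37.9)
```

Short is locked (top 92.4, 61°). Next is the middle one.

Request:
jog_arm(
  plan=[-0.015,-0.006,0,0,0,8,-0.035,-0.014,0,0,0,16,-0.06,-0.024,0,0,0,24,-0.085,-0.034,0,0,0,32,-0.11,-0.044,0,0,0,40,-0.135,-0.055,0,0,0,48,-0.155,-0.063,0,0,0,56,-0.17,-0.07,-0.01,0,0,64,-0.18,-0.074,-0.02,0,0,72,-0.185,-0.076,-0.03,0,0,74,-0.185,-0.076,-0.03,0,0,74,-0.185,-0.076,-0.03,0,0,74],
)

```text
clock: 21.5
eef_pos: [446.3, 16.9, 173.5]
eef_rot: [3.141, -0.001, -2.894]
wrist_force: [0.3, 0.3, -0.3]
finger_gap: 49.8
finger_force: 0.0
```

Run:
```python
from h import *
look(dict(mid=(447,17)),zmax=110)
```

```text
(array([446.3,  16.9, 173.5]), array([ 1.7998e+02, -7.0000e-02, -1.6582e+02]))
wrist mid {'top': 76.5, 'c': array([447.4,  13.9]), 'mean': array([446.5,  13.8]), 'wh': (55, 12), 'a': 14.3, 'pca': 14.1, 'n': 1142} (447.7, 14.3, 39.9)
```

Request:
jog_arm(
  plan=[0.001,-0.0015,-0.04,0,0,0,0.001,-0.0015,-0.08,0,0,0,0.001,-0.0015,-0.105,0,0,0,0.001,-0.0015,-0.12,0,0,0,0.001,-0.0015,-0.1235,0,0,0,0.001,-0.0015,-0.1235,0,0,0],
)

```text
clock: 22.15
eef_pos: [447.7, 15.4, 50.5]
eef_rot: [3.141, -0.0, -2.893]
wrist_force: [-0.2, 0.1, 0.7]
finger_gap: 50.7
finger_force: 0.0
```

Request:
jog_arm(
  plan=[0,0,0,0,0,0,0,0,0,0,0,0,0,0,0,0,0,0,0,0,0,0,0,0,0,0,0,0,0,0,0,0,0,0,0,0,0,0,0,0,0,0,0,0,0,0,0,0],
  claw=0.0,
)

```text
clock: 22.95
eef_pos: [447.5, 15.4, 50.5]
eef_rot: [3.142, 0.0, -2.892]
wrist_force: [-0.1, 1.2, 1.9]
finger_gap: 11.6
finger_force: 40.0
```

Request:
jog_arm(
  plan=[0,0,0.03,0,0,0,0.005,-0.001,0.07,0,0,-2,0.025,-0.006,0.1,0,0,-6,0.055,-0.013,0.1,0,0,-10,0.09,-0.021,0.1,0,0,-13,0.125,-0.029,0.1,0,0,-13,0.155,-0.036,0.1,0,0,-13,0.175,-0.04,0.1,0,0,-13,0.1867,-0.0422,0.1,0,0,-13,0.1867,-0.0422,0.1,0,0,-13,0.1867,-0.0422,0.1,0,0,-13],
)

```text
clock: 24.05
eef_pos: [633.5, -26.8, 149.6]
eef_rot: [3.141, -0.002, -3.119]
wrist_force: [0.6, -0.1, -3.5]
finger_gap: 11.9
finger_force: 40.0
```

Run:
```python
from h import *
held()
look(dict(tall=(454,-158)),("scene",))
```

```text
(array([633.4, -26.8, 150. ]), array([ 1.7999e+02, -6.0000e-02, -1.7872e+02])) capz -4.9 circ [-0.1 -1.1 39.9] lsq [-0.2 -1.2] n 9531
(array([633.4, -26.8, 150. ]), array([ 1.7999e+02, -6.0000e-02, -1.7872e+02]))
scene tall {'top': 87.2, 'c': array([ 457.4, -156.8]), 'mean': array([ 458. , -160.2]), 'wh': (51, 10), 'a': 108.8, 'pca': 113.1, 'n': 31} (461.8, -160.7, 34.2)
```

Request:
jog_arm(
  plan=[0.001,0,-0.02,0,0,0,0.001,0,-0.04,0,0,0,0.001,0,-0.052,0,0,0,0.001,0,-0.058,0,0,0,0.001,0,-0.062,0,0,0,0.001,0,-0.065,0,0,0,0.001,0,-0.067,0,0,0,0.001,0,-0.07,0,0,0,0.001,0,-0.073,0,0,0,0.001,0,-0.076,0,0,0,0.001,0,-0.077,0,0,0,0.001,0,-0.077,0,0,0],
)

```text
clock: 25.35
eef_pos: [635.6, -26.9, 74.3]
eef_rot: [-3.141, 0.001, -3.119]
wrist_force: [-3.2, 0.1, 7.9]
finger_gap: 11.7
finger_force: 40.0
```

Request:
jog_arm(
  plan=[0,0,-0.0005,0,0,-6,0,0,-0.0005,0,0,-12,0,0,-0.0005,0,0,-18,0,0,-0.0005,0,0,-24,0,0,-0.0005,0,0,-30,0,0,-0.0005,0,0,-36,0,0,-0.0005,0,0,-42,0,0,-0.0005,0,0,-48,0,0,-0.0005,0,0,-54,0,0,-0.0005,0,0,-59,0,0,-0.0005,0,0,-61,0,0,-0.0005,0,0,-61,0,0,0.001,0,0,-61,0,0,0.002,0,0,-61,0,0,0.002,0,0,-61],
)

```text
clock: 26.85
eef_pos: [635.8, -27.2, 76.2]
eef_rot: [3.14, 0.002, 2.099]
wrist_force: [-0.1, -3.0, 6.1]
finger_gap: 11.7
finger_force: 40.0
```

Request:
jog_arm(
  plan=[0,0,0,0,0,0,0,0,0,0,0,0,0,0,0,0,0,0,0,0,0,0,0,0,0,0,0,0,0,0,0,0,0.03,0,0,0,0,0,0.07,0,0,0,0,0,0.11,0,0,0,0,0,0.14,0,0,0,0,0,0.14,0,0,0],
  claw=0.05,
)

```text
clock: 27.85
eef_pos: [636.5, -26.9, 220.3]
eef_rot: [3.136, 0.004, 2.099]
wrist_force: [-0.3, -0.4, -0.7]
finger_gap: 50.2
finger_force: 0.0
```

Run:
```python
from h import *
look(dict(mid=(634,-27),short=(632,92)))
look(dict(tall=(454,-158)),("scene","side"))
```

```text
(array([636.5, -26.9, 220.3]), array([179.66,   0.24, 120.28]))
wrist mid {'top': 102.4, 'c': array([636.2, -27.1]), 'mean': array([635.9, -26.2]), 'wh': (56, 12), 'a': 120.7, 'pca': 120.4, 'n': 1009} (636.4, -27.4, 39.9)
wrist short {'top': 92.6, 'c': array([633.7,  92. ]), 'mean': array([633. ,  92.1]), 'wh': (56, 12), 'a': 120.1, 'pca': 120.4, 'n': 1278} (633.6, 91.9, 40.2)
(array([635.7, -26.9, 217.3]), array([1.7983e+02, 1.1000e-01, 1.2027e+02]))
scene tall {'top': 87.3, 'c': array([ 455.1, -159.8]), 'mean': array([ 458.1, -161.8]), 'wh': (52, 11), 'a': 119.0, 'pca': 117.5, 'n': 43} (461.1, -160.3, 34.4)
side tall {'top': 88.8, 'c': array([ 452.8, -155.5]), 'mean': array([ 452.9, -154.3]), 'wh': (51, 12), 'a': 116.0, 'pca': 115.7, 'n': 34} (451.1, -153.8, 38.2)
```

Request:
jog_arm(
  plan=[-0.015,-0.011,0,0,0,-2,-0.042,-0.03,0,0,0,-4.5,-0.075,-0.055,0,0,0,-4.5,-0.11,-0.08,0,0,0,-4.5,-0.14,-0.102,-0.01,0,0,-4.5,-0.165,-0.12,-0.02,0,0,-4.5,-0.178,-0.13,-0.03,0,0,-4.5,-0.1812,-0.132,-0.035,0,0,-4.5,-0.1812,-0.132,-0.035,0,0,-4.5,-0.1812,-0.132,-0.035,0,0,-4.5],
)

```text
clock: 29.0
eef_pos: [454.5, -158.4, 180.3]
eef_rot: [-3.141, -0.0, 2.021]
wrist_force: [-0.4, -0.1, 0.3]
finger_gap: 49.9
finger_force: 0.0
```

Run:
```python
from h import *
look(dict(tall=(454,-158)),zmax=120)
```

```text
(array([ 454.5, -158.4,  180.3]), array([-1.7999e+02, -2.0000e-02,  1.1580e+02]))
wrist tall {'top': 86.4, 'c': array([ 453.8, -160. ]), 'mean': array([ 453.5, -158.9]), 'wh': (55, 12), 'a': 116.0, 'pca': 116.2, 'n': 1170} (454.1, -160.1, 39.8)
```

Request:
jog_arm(
  plan=[-0.0005,-0.0005,-0.04,0,0,0,-0.0005,-0.0005,-0.08,0,0,0,-0.0005,-0.0005,-0.105,0,0,0,-0.0005,-0.0005,-0.116,0,0,0,-0.0005,-0.0005,-0.12,0,0,0,-0.0005,-0.0005,-0.12,0,0,0],
)

```text
clock: 29.65
eef_pos: [454.1, -159.3, 61.0]
eef_rot: [3.141, 0.001, 2.021]
wrist_force: [1.2, -0.2, 0.2]
finger_gap: 49.8
finger_force: 0.0
```

Request:
jog_arm(
  plan=[0,0,0,0,0,0,0,0,0,0,0,0,0,0,0,0,0,0,0,0,0,0,0,0,0,0,0,0,0,0,0,0,0,0,0,0,0,0,0,0,0,0,0,0,0,0,0,0],
  claw=0.0,
)

```text
clock: 30.45
eef_pos: [453.5, -159.4, 60.6]
eef_rot: [3.142, 0.0, 2.021]
wrist_force: [-1.3, 0.9, 2.5]
finger_gap: 11.6
finger_force: 40.0
```

Request:
jog_arm(
  plan=[0,0,0.03,0,0,0,0.005,0,0.07,0,0,8,0.025,0.002,0.1,0,0,16,0.05,0.0035,0.1,0,0,24,0.075,0.005,0.1,0,0,32,0.1,0.007,0.1,0,0,40,0.125,0.009,0.1,0,0,48,0.15,0.0105,0.1,0,0,56,0.17,0.012,0.1,0,0,63,0.1833,0.0128,0.1,0,0,65.5,0.1833,0.0128,0.1,0,0,65.5,0.1833,0.0128,0.1,0,0,65.5],
)

```text
clock: 31.65
eef_pos: [636.1, -146.5, 159.4]
eef_rot: [3.141, -0.002, -3.121]
wrist_force: [0.4, -0.3, -4.8]
finger_gap: 11.8
finger_force: 40.0
```

Run:
```python
from h import *
held()
```

```text
(array([ 636. , -146.6,  159.8]), array([ 1.7998e+02, -8.0000e-02, -1.7881e+02])) capz -5.0 circ [ 0.3 -1.2 39.7] lsq [ 0.5 -1.2] n 9373
```

Request:
jog_arm(
  plan=[0.0005,0,-0.02,0,0,0,0.0005,0,-0.04,0,0,0,0.0005,0,-0.052,0,0,0,0.0005,0,-0.058,0,0,0,0.0005,0,-0.062,0,0,0,0.0005,0,-0.065,0,0,0,0.0005,0,-0.067,0,0,0,0.0005,0,-0.07,0,0,0,0.0005,0,-0.073,0,0,0,0.0005,0,-0.076,0,0,0,0.0005,0,-0.077,0,0,0,0.0005,0,-0.077,0,0,0],
)

```text
clock: 32.9
eef_pos: [637.6, -146.7, 84.2]
eef_rot: [-3.141, 0.001, -3.119]
wrist_force: [-3.3, 0.8, 6.8]
finger_gap: 11.9
finger_force: 40.0
```

Request:
jog_arm(
  plan=[0,0,-0.0005,0,0,-6,0,0,-0.0005,0,0,-12,0,0,-0.0005,0,0,-18,0,0,-0.0005,0,0,-24,0,0,-0.0005,0,0,-30,0,0,-0.0005,0,0,-36,0,0,-0.0005,0,0,-42,0,0,-0.0005,0,0,-48,0,0,-0.0005,0,0,-54,0,0,-0.0005,0,0,-59,0,0,-0.0005,0,0,-61,0,0,-0.0005,0,0,-61,0,0,0.001,0,0,-61,0,0,0.002,0,0,-61,0,0,0.002,0,0,-61],
)

```text
clock: 34.4
eef_pos: [638.0, -146.9, 86.5]
eef_rot: [3.14, 0.002, 2.099]
wrist_force: [1.4, -1.7, 6.8]
finger_gap: 11.7
finger_force: 40.0
```

Request:
jog_arm(
  plan=[0,0,0,0,0,0,0,0,0,0,0,0,0,0,0,0,0,0,0,0,0,0,0,0,0,0,0,0,0,0,0,0,0.03,0,0,0,0,0,0.07,0,0,0,0,0,0.11,0,0,0,0,0,0.16,0,0,0,0,0,0.16,0,0,0,0,0,0.16,0,0,0],
  claw=0.05,
)

```text
clock: 35.5
eef_pos: [637.5, -146.6, 246.2]
eef_rot: [3.14, 0.001, 2.099]
wrist_force: [0.8, 0.0, -0.6]
finger_gap: 49.9
finger_force: 0.0
```

Run:
```python
from h import *
look(dict(tall=(637,-147),mid=(635,-27),short=(632,92)))
```

```text
(array([ 637.5, -146.6,  246.2]), array([1.7993e+02, 8.0000e-02, 1.2028e+02]))
wrist tall {'top': 112.4, 'c': array([ 638.4, -147.3]), 'mean': array([ 638.2, -146.8]), 'wh': (55, 11), 'a': 120.4, 'pca': 120.4, 'n': 891} (639.0, -147.7, 40.0)
wrist mid {'top': 102.6, 'c': array([637. , -27.3]), 'mean': array([636.2, -27.2]), 'wh': (55, 13), 'a': 119.9, 'pca': 120.6, 'n': 1142} (636.6, -27.2, 40.3)
wrist short none
```

All three are locked (tops at 92.5, 102.5 and 112.4). Now the gauge.

Request:
jog_arm(
  plan=[-0.01,-0.011,0,0,0,-8,-0.022,-0.026,0,0,0,-16,-0.036,-0.042,0,0,0,-24,-0.05,-0.058,0,0,0,-32,-0.064,-0.075,0,0,0,-40,-0.078,-0.091,0,0,0,-48,-0.092,-0.107,0,0,0,-56,-0.106,-0.124,0,0,0,-64,-0.12,-0.14,0,0,0,-72,-0.134,-0.157,0,0,0,-80,-0.147,-0.173,0,0,0,-88,-0.156,-0.184,0,0,0,-96,-0.1625,-0.1914,0,0,0,-101.8,-0.1625,-0.1914,0,0,0,-101.8,-0.1625,-0.1914,0,0,0,-101.8],
)

```text
clock: 37.05
eef_pos: [474.6, -337.6, 244.3]
eef_rot: [-3.14, 0.001, 0.325]
wrist_force: [-0.5, -0.4, 0.9]
finger_gap: 50.1
finger_force: 0.0
```

Run:
```python
from h import *
print(pose()); c,p,d=shot("wrist","w5.png"); X=cloud(c,d)
def box(z0,z1,r,dark=None):
    m=(d>0)&(X[...,2]>z0)&(X[...,2]<z1)&(np.hypot(X[...,0]-475,X[...,1]+338)<r)
    if dark is not None: m&=(p.max(2)<70)==dark
    q=trim(X[m]); return rect(q),len(q)
print('handle',box(133,142,45),'bar',box(97,107,75,False))
m=(d>0)&(abs(X[...,2]-3)<4)&(p.max(2)<60)&(np.hypot(X[...,0]-475,X[...,1]+338)<110); print('mat',rect(trim(X[m])))
z=X[...,2][(d>0)&(np.hypot(X[...,0]-475,X[...,1]+338)<40)&(X[...,2]<200)]; print(np.histogram(z,bins=range(95,160,5)))
```

```text
(array([ 474.6, -337.6,  244.3]), array([-1.7991e+02,  5.0000e-02,  1.8640e+01]))
handle ((array([ 476.70828247, -339.82443237]), 59.27259063720703, 13.939945220947266, 18.43189239501953), 1346) bar ((array([ 476.1307373, -339.9758606]), 120.06568908691406, 50.1060905456543, 18.2565860748291), 6294)
mat (array([ 466.42764282, -333.93859863]), 157.83363342285156, 87.0691146850586, 14.605655670166016)
(array([  37, 3314,   15,    7,   14,   14,   17,   19, 1338,    0,    0,
          0]), array([ 95, 100, 105, 110, 115, 120, 125, 130, 135, 140, 145, 150, 155]))
```

View pics/w5.png

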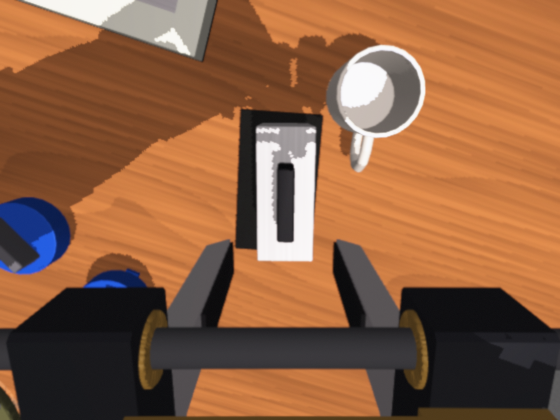

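The gauge stands at (286,190), handle aligned with the fingers. The mug at (378,90) is lower than the fingertips will go. Descend and grip.

Request:
jog_arm(
  plan=[0.002,-0.0025,-0.04,0,0,0,0.002,-0.0025,-0.08,0,0,0,0.002,-0.0025,-0.115,0,0,0,0.002,-0.0025,-0.132,0,0,0,0.002,-0.0025,-0.137,0,0,0,0.002,-0.0025,-0.137,0,0,0],
)

```text
clock: 37.7
eef_pos: [477.0, -340.1, 108.2]
eef_rot: [-3.141, 0.0, 0.324]
wrist_force: [0.3, 0.2, 0.6]
finger_gap: 50.1
finger_force: 0.0
```

Request:
jog_arm(
  plan=[0,0,0,0,0,0,0,0,0,0,0,0,0,0,0,0,0,0,0,0,0,0,0,0,0,0,0,0,0,0,0,0,0,0,0,0,0,0,0,0,0,0,0,0,0,0,0,0],
  claw=0.0,
)

```text
clock: 38.5
eef_pos: [476.7, -340.4, 108.6]
eef_rot: [-3.141, 0.0, 0.322]
wrist_force: [-1.2, 1.7, 2.1]
finger_gap: 13.6
finger_force: 40.0
```

Request:
jog_arm(
  plan=[0,0,0.03,0,0,0,0,0,0.07,0,0,0,0,0,0.11,0,0,0,0.005,0.006,0.131,0,0,-2,0.02,0.024,0.131,0,0,-5,0.045,0.054,0.131,0,0,-8,0.073,0.088,0.131,0,0,-12,0.1,0.12,0.131,0,0,-15,0.127,0.152,0.131,0,0,-17.2,0.148,0.177,0.131,0,0,-17.2,0.158,0.19,0.131,0,0,-17.2,0.1618,0.1934,0.131,0,0,-17.2,0.1618,0.1934,0.131,0,0,-17.2,0.1618,0.1934,0.131,0,0,-17.2],
)

```text
clock: 39.9
eef_pos: [637.9, -148.3, 239.3]
eef_rot: [3.141, 0.0, 0.021]
wrist_force: [0.3, 0.3, -5.5]
finger_gap: 13.5
finger_force: 40.0
```

Run:
```python
from h import *
print(pose()); t=manip.read_state()['eef_pos']; c,p,d=shot("side","s6.png"); cs,ps,ds=shot("wrist"); 
X=cloud(cs,ds); m=(ds>0)&(abs(X[...,2]-t[2]+6.6)<4)&(p.max(2)>=0)&(np.hypot(X[...,0]-t[0],X[...,1]-t[1])<80)&(ps.min(2)>70)
q=trim(X[m]); print('bar rel TCP',rect(q),t,len(q))
```

```text
(array([ 637.9, -148.3,  239.3]), array([1.7999e+02, 2.0000e-02, 1.2100e+00]))
bar rel TCP (array([ 646.49505615, -148.95521545]), 102.70472717285156, 50.152557373046875, 1.2231905460357666) [ 637.94812452 -148.31681348  239.33552081] 9274
```

View pics/s6.png

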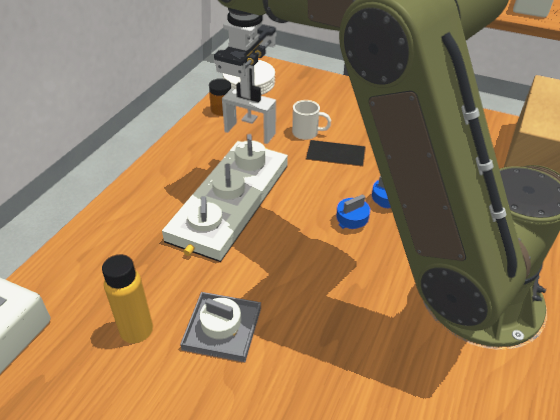

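The side view shows the gauge held level above the tall cartridge at (248,150), the other two locked, and the spent one in the tray. Lowering onto the tall one.

Request:
jog_arm(
  plan=[0.0005,0.0015,-0.02,0,0,0,0.0005,0.0015,-0.04,0,0,0,0.0005,0.0015,-0.06,0,0,0,0.0005,0.0015,-0.075,0,0,0,0.0005,0.0015,-0.085,0,0,0,0.0005,0.0015,-0.09,0,0,0,0.0005,0.0015,-0.093,0,0,0,0.0005,0.0015,-0.094,0,0,0,0.0005,0.0015,-0.094,0,0,0],
)

```text
clock: 40.9
eef_pos: [639.2, -145.7, 146.0]
eef_rot: [3.141, -0.001, 0.022]
wrist_force: [-1.1, -1.3, -1.9]
finger_gap: 13.5
finger_force: 40.0
```

Request:
jog_arm(
  plan=[0,0,-0.0008,0,0,0,0,0,-0.0015,0,0,0,0,0,-0.002,0,0,0,0,0,-0.002,0,0,0,0,0,-0.002,0,0,0,0,0,-0.002,0,0,0,0,0,-0.002,0,0,0],
)

```text
clock: 41.6
eef_pos: [639.3, -145.7, 144.6]
eef_rot: [3.141, -0.001, 0.022]
wrist_force: [-4.7, -0.9, 5.9]
finger_gap: 14.0
finger_force: 40.0
```

Run:
```python
from h import *
print(pose(),manip.read_state()['moment'])
c,p,d=shot("scene"); X=cloud(c,d)
t=manip.read_state()['eef_pos']
cv2.imwrite('pics/g1.png',cv2.resize(p[190:330,180:400,::-1],None,fx=3,fy=3,interpolation=cv2.INTER_CUBIC))
```

```text
(array([ 639.3, -145.7,  144.6]), array([ 1.7998e+02, -6.0000e-02,  1.2800e+00])) [-0.18506488  0.76881863  0.01595367]
```

View pics/g1.png

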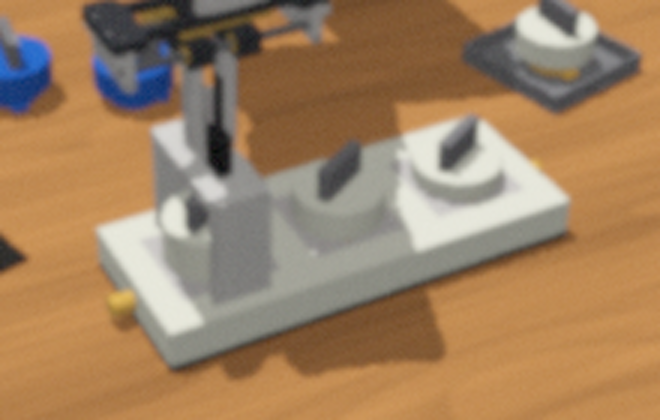

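The gauge stands on the head over the tall cartridge, with wrist force showing firm support. On to the middle one.

Request:
jog_arm(
  plan=[0,0,0.01,0,0,0,0,0,0.03,0,0,0,0,0,0.06,0,0,0,0,0.005,0.08,0,0,0,-0.0005,0.02,0.085,0,0,0,-0.001,0.045,0.085,0,0,0,-0.0017,0.075,0.085,0,0,0,-0.0022,0.1,0.085,0,0,0,-0.0027,0.114,0.085,0,0,0,-0.003,0.119,0.08,0,0,0,-0.003,0.119,0.065,0,0,0,-0.003,0.119,0.045,0,0,0,-0.003,0.119,0.025,0,0,0,-0.003,0.119,0.012,0,0,0,-0.003,0.119,0.005,0,0,0,-0.003,0.119,0.002,0,0,0,-0.003,0.119,0.002,0,0,0],
)

```text
clock: 43.35
eef_pos: [636.1, -26.8, 145.7]
eef_rot: [3.141, 0.0, 0.022]
wrist_force: [-1.1, -0.1, -0.9]
finger_gap: 13.9
finger_force: 40.0
```

Request:
jog_arm(
  plan=[0,0,-0.0008,0,0,0,0,0,-0.0015,0,0,0,0,0,-0.002,0,0,0,0,0,-0.002,0,0,0,0,0,-0.002,0,0,0,0,0,-0.002,0,0,0,0,0,-0.002,0,0,0],
)

```text
clock: 44.05
eef_pos: [636.3, -26.6, 144.5]
eef_rot: [3.141, -0.001, 0.022]
wrist_force: [-3.4, -1.1, 5.9]
finger_gap: 13.6
finger_force: 40.0
```

Same seating. Now the short one.

Request:
jog_arm(
  plan=[0,0,0.01,0,0,0,0,0,0.03,0,0,0,0,0,0.06,0,0,0,0,0.005,0.08,0,0,0,-0.0005,0.02,0.085,0,0,0,-0.001,0.045,0.085,0,0,0,-0.0017,0.075,0.085,0,0,0,-0.0022,0.1,0.085,0,0,0,-0.0027,0.114,0.085,0,0,0,-0.003,0.119,0.08,0,0,0,-0.003,0.119,0.065,0,0,0,-0.003,0.119,0.045,0,0,0,-0.003,0.119,0.025,0,0,0,-0.003,0.119,0.012,0,0,0,-0.003,0.119,0.005,0,0,0,-0.003,0.119,0.002,0,0,0,-0.003,0.119,0.002,0,0,0],
)

```text
clock: 45.75
eef_pos: [633.2, 92.2, 145.8]
eef_rot: [3.141, -0.0, 0.022]
wrist_force: [-1.6, -1.2, -2.0]
finger_gap: 13.9
finger_force: 40.0
```

Request:
jog_arm(
  plan=[0,0,-0.0008,0,0,0,0,0,-0.0015,0,0,0,0,0,-0.002,0,0,0,0,0,-0.002,0,0,0,0,0,-0.002,0,0,0,0,0,-0.002,0,0,0,0,0,-0.002,0,0,0],
)

```text
clock: 46.45
eef_pos: [633.5, 92.4, 144.5]
eef_rot: [3.142, -0.002, 0.022]
wrist_force: [-2.6, -1.8, 6.2]
finger_gap: 14.1
finger_force: 40.0
```

Run:
```python
from h import *
print(pose(),manip.read_state()['moment'])
look(dict(spent=(464,314)),("side",))
c,p,d=shot("scene"); X=cloud(c,d)
m=(d>0)&(X[...,2]>-4)&(X[...,2]<9)&(p.max(2)<60)&(np.hypot(X[...,0]-467,X[...,1]+334)<110); print('mat',rect(trim(X[m],3)),m.sum())
```

```text
(array([633.5,  92.4, 144.5]), array([ 1.80e+02, -1.00e-01,  1.27e+00])) [-0.36511647  0.5018938   0.06117419]
(array([633.5,  92.4, 144.5]), array([ 1.80e+02, -1.00e-01,  1.27e+00]))
side spent {'top': 82.5, 'c': array([463.8, 315.1]), 'mean': array([463. , 315.7]), 'wh': (55, 13), 'a': 1.5, 'pca': 1.3, 'n': 178} (464.0, 315.2, 39.3)
mat (array([ 462.90045166, -328.25878906]), 150.4246063232422, 76.09515380859375, 19.50385856628418) 632
```

Request:
jog_arm(
  plan=[0,0,0.015,0,0,0,0,0,0.05,0,0,0,0,0,0.09,0,0,0,-0.004,-0.01,0.1,0,0,1,-0.014,-0.035,0.1,0,0,3,-0.028,-0.07,0.1,0,0,5,-0.044,-0.112,0.1,0,0,7,-0.06,-0.154,0.1,0,0,9,-0.076,-0.196,0.1,0,0,11,-0.093,-0.238,0.1,0,0,13,-0.11,-0.28,0.1,0,0,15,-0.126,-0.322,0.1,0,0,15,-0.142,-0.364,0.1,0,0,15,-0.155,-0.397,0.1,0,0,15,-0.163,-0.418,0.09,0,0,15,-0.1665,-0.4264,0.06,0,0,15,-0.1665,-0.4264,0.03,0,0,15,-0.1665,-0.4264,0,0,0,15,-0.1665,-0.4264,-0.02,0,0,15,-0.1665,-0.4264,-0.025,0,0,15],
)

```text
clock: 48.55
eef_pos: [465.8, -333.3, 116.6]
eef_rot: [-3.138, 0.002, 0.284]
wrist_force: [-0.4, 0.3, -4.7]
finger_gap: 13.7
finger_force: 40.0
```

Request:
jog_arm(
  plan=[0,0,0,0,0,0,0,0,0,0,0,0],
)

```text
clock: 48.75
eef_pos: [467.1, -334.4, 120.0]
eef_rot: [3.14, -0.001, 0.284]
wrist_force: [0.3, -1.4, -5.5]
finger_gap: 14.0
finger_force: 40.0
```

Run:
```python
from h import *
print(pose()); c,p,d=shot("side"); cv2.imwrite('pics/g2.png',cv2.resize(p[60:220,130:420,::-1],None,fx=2.5,fy=2.5))
```

```text
(array([ 467.1, -334.4,  120. ]), array([ 1.7991e+02, -7.0000e-02,  1.6280e+01]))
```

View pics/g2.png

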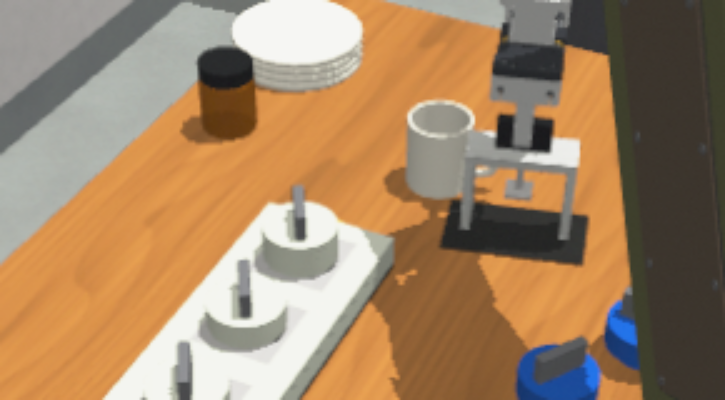

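The gauge hangs about 11 mm above its mat at (515,235), and the mug is clear. Lower it and release.

Request:
jog_arm(
  plan=[0,0,-0.004,0,0,0,0,0,-0.008,0,0,0,0,0,-0.01,0,0,0,0,0,-0.0108,0,0,0,0,0,-0.0108,0,0,0],
)

```text
clock: 49.3
eef_pos: [466.7, -334.2, 108.5]
eef_rot: [3.141, -0.0, 0.284]
wrist_force: [-2.4, 1.3, 4.4]
finger_gap: 13.7
finger_force: 40.0
```

Request:
jog_arm(
  plan=[0,0,0,0,0,0,0,0,0,0,0,0,0,0,0,0,0,0,0,0,0,0,0,0,0,0,0,0,0,0,0,0,0.02,0,0,0,0,0,0.06,0,0,0,0,0,0.1,0,0,0,0,0,0.14,0,0,0,0,0,0.14,0,0,0,0,0,0.14,0,0,0],
  claw=0.05,
)

```text
clock: 50.4
eef_pos: [466.6, -334.0, 248.0]
eef_rot: [3.141, -0.001, 0.284]
wrist_force: [0.2, 1.1, -0.8]
finger_gap: 50.0
finger_force: 0.0
```

Run:
```python
from h import *
print(pose()); c,p,d=shot("wrist","w7.png"); X=cloud(c,d)
def box(z0,z1,r):
    m=(d>0)&(X[...,2]>z0)&(X[...,2]<z1)&(np.hypot(X[...,0]-467,X[...,1]+334)<r); q=trim(X[m]); return rect(q),np.median(q[:,2])
print('handle',box(130,142,45),'bar',box(97,107,75))
m=(d>0)&(abs(X[...,2]-3)<4)&(p.max(2)<60)&(np.hypot(X[...,0]-467,X[...,1]+334)<110); print('mat',rect(trim(X[m])))
look(dict(tall=(638,-147),mid=(636,-27),short=(633,92),spent=(464,314)),("scene",))
look(dict(tall=(638,-147),mid=(636,-27),short=(633,92),spent=(464,314)),("side",),fn='end.png')
```

```text
(array([ 466.6, -334. ,  248. ]), array([ 1.7994e+02, -4.0000e-02,  1.6280e+01]))
handle ((array([ 467.03225708, -335.13693237]), 59.23152542114258, 13.629850387573242, 16.00700569152832), np.float64(137.46474848205003)) bar ((array([ 466.15750122, -335.06402588]), 119.66505432128906, 50.048431396484375, 16.21154022216797), np.float64(101.62954563410148))
mat (array([ 466.60171509, -333.93557739]), 157.55845642089844, 87.20602416992188, 14.832019805908203)
(array([ 466.3, -333.8,  246.8]), array([-1.7995e+02,  4.0000e-02,  1.6280e+01]))
scene tall {'top': 113.2, 'c': array([ 642.1, -149.1]), 'mean': array([ 641.7, -146.1]), 'wh': (41, 10), 'a': 113.6, 'pca': 116.1, 'n': 40} (639.3, -147.0, 38.6)
scene mid {'top': 102.9, 'c': array([638.2, -26.2]), 'mean': array([640.4, -30.1]), 'wh': (53, 10), 'a': 116.6, 'pca': 117.6, 'n': 45} (639.1, -28.8, 38.2)
scene short {'top': 93.3, 'c': array([635.3,  93.2]), 'mean': array([635. ,  93.5]), 'wh': (51, 9), 'a': 117.4, 'pca': 118.9, 'n': 19} (636.3, 91.6, 35.0)
scene spent {'top': 80.7, 'c': array([476.8, 312.6]), 'mean': array([472.8, 311.9]), 'wh': (31, 4), 'a': 9.4, 'pca': 8.1, 'n': 9} (483.0, 302.0, 28.2)
(array([ 466.2, -333.7,  246.3]), array([-1.799e+02,  7.000e-02,  1.628e+01]))
side tall {'top': 114.8, 'c': array([ 634.8, -142. ]), 'mean': array([ 633.6, -137.1]), 'wh': (47, 8), 'a': 117.8, 'pca': 121.8, 'n': 14} (636.9, -141.2, 36.7)
side mid {'top': 104.7, 'c': array([631.7, -21.5]), 'mean': array([629.9, -15.8]), 'wh': (51, 9), 'a': 115.4, 'pca': 118.3, 'n': 27} (635.6, -24.5, 37.4)
side short {'top': 94.6, 'c': array([631.2,  96.8]), 'mean': array([629. ,  99.6]), 'wh': (51, 12), 'a': 121.6, 'pca': 120.1, 'n': 53} (631.1, 95.3, 38.0)
side spent {'top': 82.8, 'c': array([464.3, 315.4]), 'mean': array([463.6, 316. ]), 'wh': (55, 13), 'a': 0.9, 'pca': 1.1, 'n': 171} (463.7, 315.1, 39.5)
```

View pics/end.png

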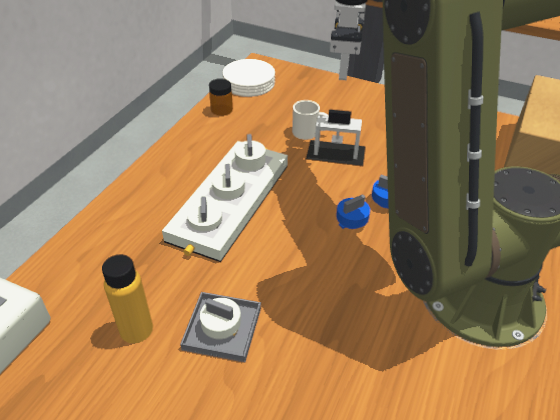

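The side view shows the three locked cartridges in the head at (250,155), (228,183) and (204,215), the spent one in the tray, and the gauge on its mat. The mug and flask are undisturbed. Handing in.

```bash
python3 -c "
from cell import manip
print(manip.sign_off())"
```

```text
the job is handed in; nothing more can be done
None
```

The job is handed in after about 50 s of robot time: the spent cartridge is in the tray, all three new cartridges are locked, each was gauged from tallest to shortest, and the gauge is back on its mat; the hand-in gave no verdict, and I judged the gauging from the arm's height and wrist force because the foot's reading was not available.

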